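Hang the handpiece on the retracting hook

TASK

Hold the sprung hook arm by its knob, pull it down against its spring to the handpiece standing in the dock, and gently catch the wire bail on top of the handpiece with the hook. Then let the spring raise it slowly, all the way home, so that the handpiece is left hanging freely from the hook. Do not touch the handpiece with the hand or push it askew, do not let the arm snap back, and leave the other things on the table where they are.

Things in the scene. Friction and masses are not known exactly. Their poses are not given: they have to be found in the camera images.
- stand: Fixed stand: round dark steel foot (radius 58 mm) with an upright post on its axis; top of the cap at z = 369 mm. Origin: centre of the foot's underside, on the post axis; z up. With joint hook_swivel at 0 the arm points along the stand's -x.
- hook_swivel (a joint): Swivel of the arm about the post axis, rad, positive counter-clockwise seen from above (the arm's tip then moves to the arm's own -y); turns easily (about 0.3 N at the knob, stays where left), range -0.9 to 0.9.
- hook_arm (a joint): Vertical travel of the arm down the post, m: 0 = fully retracted at the top stop (home), grows as it is pulled down, up to 0.145. A spring always pulls it up: net 10 N at the top, 14 N at the bottom. Let go, it shoots up.
- knob_grip (a point): Middle of the black round upright knob (diameter 20 mm, 46 mm tall) on the arm's tip, 180 mm from the post axis; the knob reaches from 24 mm below this point (where the 14 mm wide, 12 mm high arm begins) to 22 mm above it. At z = 330 mm when retracted. x points from tip to post, y level, square to the arm.
- hook: Steel J-hook of 6 mm round wire under the arm's tip, rigid with the arm. Origin: on the arm's centreline at the tip, 30 mm under knob_grip. A shank goes straight down 50 mm from the origin, then the nose runs 26 mm level towards the arm's own +y (centrelines), and ends in an upturned lip whose top is 9 mm above the nose's centreline.
- hook_nose (a point): Middle of the hook's level nose, on its centreline: 80 mm below knob_grip and 13 mm to the arm's +y of it.
- dock: Fixed black dock cup, foot radius 38 mm, cup 43 mm outside and 32 mm inside, 55 mm high, floor 10 mm above the table. Origin: centre of the underside. It stands 172 to 184 mm from the post axis, so that the nose can swing over and under the bail.
- handpiece: Grey round engraver handpiece, diameter 28 mm, body 100 mm tall, 0.25 to 0.5 kg, standing loose and upright in the dock with a wire bail on top, which over 20 N from the hook would spoil. Origin: centre of its underside; z up its axis.
- bail_root (a point): Top of the handpiece's body, on its axis, 100 mm above its origin. Out of it telescopes a 22 mm thick tube with the bail on it: an upright rectangular loop of 5 mm wire in the handpiece's x-z plane (hook enters along y), clear opening 28 mm wide, 18 mm high. Its height is not reported: the level top bar's centreline is 32 to 76 mm above this point; find it by feel or sight.
- glue_stick: Glue stick, 26 mm thick, 92 mm tall, standing; bystander. Origin: centre of its underside.
- eraser: Eraser, 23x52x13 mm, lying; bystander. Origin: centre of its underside.
- masking_tape: Roll of masking tape, 94 mm across, 25 mm high, lying; bystander. Origin: centre of its underside.
There are look-alikes about, which are no part of the job. What is shaped like the dock but orange is not meant.

How it is judged (in metres and radians):
On the way, in this order (a step that is already met when the one before it is completed fails the run):
1. the hook is pulled down at least 50 mm while the handpiece stands in its dock (value of joint hook_arm above 0.05 m and z of handpiece in the frame of dock below 0.014 m), for 0.1 s.
2. the hook carries the handpiece and lifts it off the dock's floor (contact force between hook and handpiece above 1 N and z of handpiece in the frame of dock above 0.02 m), for 0.1 s.
At the end, for the whole second after the job is handed in: The arm is home at its top stop (within 10 mm) and the handpiece hangs from the hook, its underside at least 60 mm above the dock's underside (clear of the cup), upright within 0.3 rad and slower than 0.1 m/s (value of joint hook_arm below 0.01 m and z of handpiece in the frame of dock above 0.06 m and contact force between hook and handpiece above 1 N and angle between handpiece's own z axis and vertical below 0.3 rad and linear speed of handpiece below 0.1 m/s); the robot touches nothing.
It fails at once if the handpiece is pushed over in its dock, more than 0.15 rad (angle between handpiece's own z axis and vertical above 0.15 rad and z of handpiece in the frame of dock below 0.03 m).
It fails at once if hook and handpiece press on each other with more than 20 N (contact force between hook and handpiece above 20 N).
It fails at once if the arm snaps back (rises faster than 0.4 m/s) (velocity of joint hook_arm below -0.4 m/s).
It fails at once if the robot touches the handpiece (contact force between any of the fingers, the arm and handpiece above 0.5 N).
It fails at once if a bystander is moved more than 20 mm (distance of any of glue_stick, eraser, masking_tape from where it was at the start of the episode above 0.02 m).
It also fails if it takes over 51 s, if anything falls off the work surface, if the arm or the gripper's body presses on something with over 40 N, if the wrist force passes 120 N, or if a joint passes its speed limit or range.

ROBOT

A 7-joint arm with a two-finger parallel gripper is mounted at the origin on a cart in front of the work surface, level with it; the furniture and walls round the work are solid. World frame = base frame: x ahead of the robot, y to its left, z up, the work surface at z = 0. Lengths are in mm, angles in rad, forces in N, time in s.
With the tool pointing down it reaches from about 400 to 750 mm from the base axis. Payload 19.5 kg.
Tool frame: the origin (TCP) lies midway between the tips of the shut fingers; the grasp point (between the pads) lies 19 mm behind it; z points along the fingers, y is the line along which they close (so a half turn about z gives the same grasp; the last joint's range is limited). The gripper opens to 85 mm and grips with 20 to 120 N. Pads are 22 mm wide; open, the fingers measure 114 mm over their backs; the gripper's body (76 mm by 85 mm) begins 54 mm behind the grasp point. The pads swing forward as they close: fully open they stand 13 mm farther back than shut.
Start: joints at [1.174, 0.707, -0.028, 1.485, 0.022, 0.951, -0.075], TCP at [199.747, -539.159, 198.268] pointing down, gripper open.
Joint ranges: [-2.71, 2.71], [-0.32, 2.16], [-1.57, 1.52], [0, 2.45], [-1.46, 4.6], [0, 2.02], [-2.83, 2.83]. Speed limits (rad/s): [1.89, 1.89, 2.57, 2.57, 3.01, 3.01, 3.01].

INTERFACE

Orientations are given as a 3x3 rotation matrix whose columns are the frame's x, y, z axes.
In Python, from bench import robot gives the robot as it stands.
- The arm moves only by the tool drive_tool, never from a script. Its argument "motion" is a list of rows, each a list of 5 numbers: the opening, from 0 (shut) to 1 (fully open), then the shift along the tool's x, y, z in units of 60 mm (1.0 is 60 mm), then the turn about the tool's z in units of 6 degrees (1.0 is 6 degrees). A call has 1 to 5 rows; each row shifts and turns the commanded pose from where the row before left it, along the tool's axes as they then stand; what a row does not reach is not made up. A row lasts 1/8 s, in which the tool goes at most 62.5 mm and 10.7 degrees, less where a joint would pass 70% of its speed; a pose out of reach is approached as far as the arm can. A call is refused whole if a number of a shift passes 1 or a number of a turn 1, either way. A call with a gripper value outside its range is refused whole. The fingers move at their own pace and stop on an object; "squeeze" is the grip in N (left out, the last holds). Time passes only in rows, so rows that do not move let the fingers close. It gives the time, the measured TCP pose, the force, the opening and the grip force at its end, in the units of the state.
- robot.get_state(): the state, without advancing time (a new reading comes with each control period).
- robot.snapshot(name): name is "side" or "top"; returns a dict with "img" (384x512x3 uint8, red, green, blue), "mtx" (3x3 intrinsics, pixels), "D" ([k1, k2, p1, p2, k3] as OpenCV has them; the pictures are not rectified), "R" (3x3) and "t" (3): a world point X has camera coordinates R X + t. Camera axes: x right, y down, z forward; pixel columns grow to the right and rows downward; lengths in mm; the calibration is good to about 2 mm. A picture is of the moment at which its call begins. There is no depth.
- robot.job_done(): hands the job in; it is judged then, once.
Trained networks look in the newest picture that a camera, given by its name, has taken for a name from the list of things; names that differ only in an ending like _2 or _b are one class to them, and where a whole thing is asked for, a point or a joint stands for the part that bears it (a point fixed in the world has none). Each returns a list of dicts, best first, with "p" (0 to 1); they miss things now and then, are a little off and sometimes report something else, mostly with a low value. They report only what shows in the picture. A call takes as long as a camera call. They do not tell look-alikes from the thing itself.
- robot.find_in(camera, label): "box" ([centre column, centre row, width, height] in pixels, round what is visible of it).
- robot.masks_of(camera, label): "region" (384x512 bool, what is visible of it) and "box" ([centre column, centre row, width, height] in pixels, round what is visible of it).
The state is a dict: "time": time; "joint_pos": joint angles; "dq": joint speeds; "effort": joint torques, N m; "position": TCP position; "tool_rot": TCP orientation; "contact_force": force on the tool from outside, world axes, zero at the start; "wrist_torque": the same for the moment, N m; "grip_width": finger opening in mm; "grip_force": force on a finger pad.
Only numpy, scipy, OpenCV 4.12 (cv2) and the standard library are available. Lean on these libraries where they do the work, as an engineer would, in place of code of your own. Each camera call takes 0.05 s, during which the arm holds its last target. There are 200 camera calls.

## Working session

There is one attempt and no reset: what is moved stays moved. The work goes in short steps, Python scripts to look and compute and a tool call to move; the robot and the scene stay as the last step left them, time stands still between calls to the robot, and variables do not carry over. Pictures are saved under pics/ and viewed, at most 10 in all, crops included, and the job is handed in when it is done.

Besides the shell and the picture viewer there is one more tool, called after "Call:" as name([rows], argument=value, ...), one row to a line, values as JSON. drive_tool: Moves the arm, as the interface text tells. Its arguments: {"type":"object","properties":{"motion":{"type":"array","items":{"type":"array","items":{"type":"number"}}},"squeeze":{"type":"number"}},"required":["motion"]}

```bash
mkdir -p pics; cat > h.py <<'E'
import numpy as np, cv2
from bench import robot
def snap(n,f=None):
    s=robot.snapshot(n)
    if f: cv2.imwrite('pics/'+f,cv2.cvtColor(s['img'],cv2.COLOR_RGB2BGR))
    return s
def proj(s,X):
    X=np.atleast_2d(np.array(X,float))
    return cv2.projectPoints(X,cv2.Rodrigues(np.array(s['R'],float))[0],np.array(s['t'],float),np.array(s['mtx'],float),np.array(s['D'],float))[0][:,0]
def ray(s,px):
    u=cv2.undistortPoints(np.array([[px]],float),np.array(s['mtx'],float),np.array(s['D'],float))[0,0]
    R=np.array(s['R'],float);t=np.array(s['t'],float).ravel()
    return -R.T@t, R.T@np.array([u[0],u[1],1])
def atz(s,px,z):
    c,d=ray(s,px); return c+d*(z-c[2])/d[2]
def tri(s1,p1,s2,p2):
    c1,d1=ray(s1,p1);c2,d2=ray(s2,p2);d1/=np.linalg.norm(d1);d2/=np.linalg.norm(d2)
    a=np.linalg.lstsq(np.c_[d1,-d2],c2-c1,rcond=None)[0]
    A=c1+a[0]*d1;B=c2+a[1]*d2
    return (A+B)/2,np.linalg.norm(A-B)
E
python3 - <<'E'
from h import *
np.set_printoptions(precision=1,suppress=True)
S={}
for n in('side','top'):
    s=S[n]=snap(n,n+'0.png'); print(n,'cam at',-np.array(s['R']).T@np.array(s['t']).ravel())
    for l in('stand','hook_arm','hook','knob_grip','dock','handpiece','bail_root','glue_stick','eraser','masking_tape'):
        print(l,[(np.round(d['box']),round(d['p'],2)) for d in robot.find_in(n,l)])
a=cv2.imread('pics/side0.png');b=cv2.imread('pics/top0.png')
cv2.imwrite('pics/both0.png',cv2.resize(np.vstack([a,b]),None,fx=.78,fy=.78))
print(robot.get_state())
E
```

```text
side cam at [ 564.9 1302.2  917. ]
stand [(array([239., 204.,  78., 111.]), 0.73)]
hook_arm [(array([259., 162.,  37.,  24.]), 0.63)]
hook [(array([272., 184.,   3.,   4.]), 0.57)]
knob_grip [(array([258., 169.,  32.,  35.]), 0.59)]
dock [(array([285., 265.,  26.,  21.]), 0.73), (array([271., 244.,  24.,  24.]), 0.71)]
handpiece [(array([272., 219.,   9.,  34.]), 0.54)]
bail_root [(array([274., 219.,  11.,  40.]), 0.72), (array([238., 203.,  78., 110.]), 0.19)]
glue_stick [(array([310., 312.,  16.,  27.]), 0.75)]
eraser [(array([289., 294.,  10.,  14.]), 0.58)]
masking_tape []
top cam at [ 314.    23.3 1620.6]
stand [(array([245., 175.,  34.,  73.]), 0.88), (array([335., 234.,  23.,  25.]), 0.67)]
hook_arm [(array([241., 179.,  21.,  54.]), 0.65)]
hook []
knob_grip [(array([240., 178.,  21.,  60.]), 0.75)]
dock [(array([223., 227.,  23.,  23.]), 0.89), (array([247., 215.,  18.,  21.]), 0.52), (array([247., 214.,   8.,  15.]), 0.29)]
handpiece []
bail_root [(array([247., 214.,   7.,  14.]), 0.6)]
glue_stick [(array([159., 237.,  13.,   9.]), 0.48)]
eraser [(array([186., 228.,  15.,   7.]), 0.38)]
masking_tape [(array([334., 233.,  26.,  27.]), 0.77)]
{'time': 1.1, 'joint_pos': array([ 1.2,  0.7, -0. ,  1.5,  0. ,  1. , -0.1]), 'dq': array([-0., -0., -0.,  0., -0.,  0.,  0.]), 'effort': array([ -0. , -88.3,   1.2, -23.6,   0. ,   0. ,   0. ]), 'position': array([ 199.7, -539.2,  198.3]), 'tool_rot': array([[ 0.9,  0.3, -0. ],
       [ 0.3, -0.9,  0. ],
       [ 0. , -0. , -1. ]]), 'contact_force': array([ 1.2, -0.6, -1.4]), 'wrist_torque': array([-0.,  0., -0.]), 'grip_force': 0.0, 'grip_width': 85.33491178216717}
```

View crops.

```bash
python3 - <<'E'
import cv2,numpy as np
a=cv2.imread('pics/side0.png')[130:340,190:340];b=cv2.imread('pics/top0.png')[120:270,140:360]
a=cv2.resize(a,None,fx=2.8,fy=2.8,interpolation=3);b=cv2.resize(b,None,fx=1.7,fy=1.7,interpolation=3)
o=np.zeros((590,800,3),np.uint8);o[:588,:420]=a;o[:255,425:799]=b;cv2.imwrite('pics/c0.png',o)
E
```

```text
(no output)
```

View pics/both0.png

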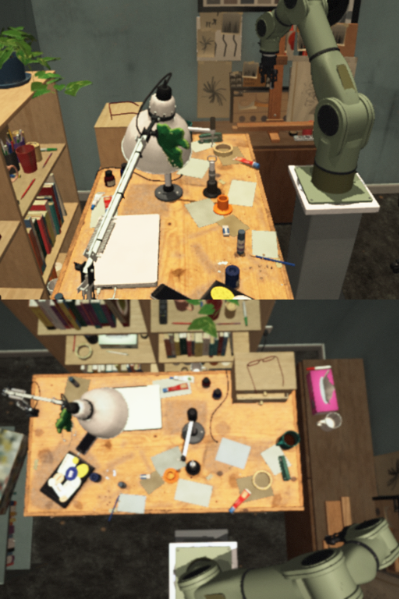

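View pics/c0.png

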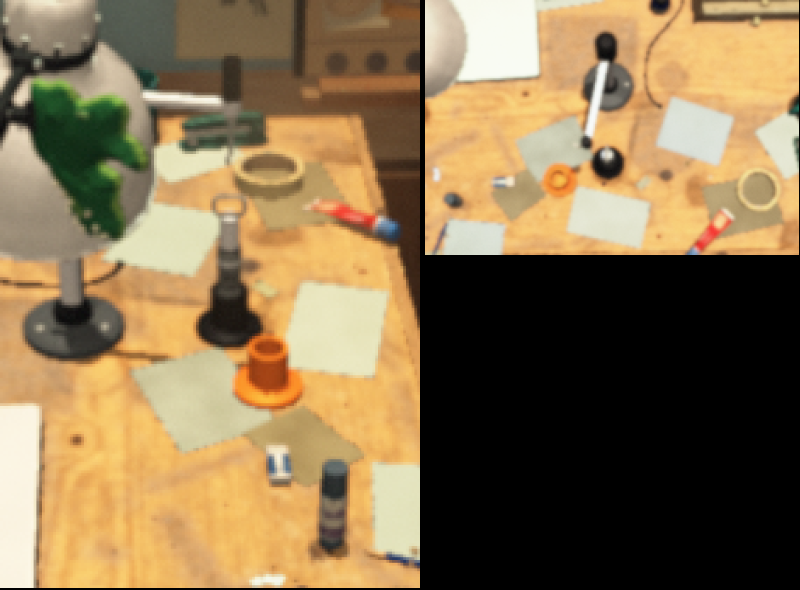

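```bash
python3 - <<'E'
from h import *
np.set_printoptions(precision=1,suppress=True)
s=snap('side');t=snap('top')
# knob mid
k,e=tri(s,(272.9,158),t,(234.7,203.5));print('knob',k,e)
for z in (0,352):print('top knob at z',z,atz(t,(234.7,203.5),z))
print('post cap',atz(t,(246.5,144.7),369),'foot',atz(t,(247.6,171),5))
print('dock top-foot',atz(t,(247,215),20)); print('side dock foot',atz(s,(271.8,249),0))
b=atz(t,(247,214),150);print('handp',b)
for n,l in(('top','dock'),('top','stand'),('side','handpiece')):
    for m in robot.masks_of(n,l):
        r=m['region'];v,u=np.nonzero(r);print(n,l,m['p'],r.sum(),u.min(),u.max(),v.min(),v.max(),u.mean(),v.mean())
print('up-scale side px per mm at knob',proj(s,[k,k+[0,0,46],k+[46,0,0],k+[0,46,0]]))
I=cv2.cvtColor(t['img'],cv2.COLOR_RGB2BGR)[135:230,190:310]
J=cv2.cvtColor(s['img'],cv2.COLOR_RGB2BGR)[145:260,240:300]
I=cv2.resize(I,None,fx=4,fy=4,interpolation=3);J=cv2.resize(J,None,fx=5,fy=5,interpolation=3)
o=np.zeros((580,790,3),np.uint8);o[:380,:480]=I;o[:575,485:785]=J;cv2.imwrite('pics/c1.png',o)
E
```

```text
knob [503.8  74.7 329. ] 1.6095604337540843
top knob at z 0 [553.1  87.7   0. ]
top knob at z 352 [501.2  73.7 352. ]
post cap [678.5  34.2 369. ] foot [678.8  35.3   5. ]
dock top-foot [505.2  41.1  20. ]
side dock foot [504.   50.3   0. ]
handp [493.1  39.6 150. ]
top dock 0.82 334 209 229 215 235 218.688622754491 225.38622754491018
top dock 0.63 193 238 256 207 224 247.07253886010363 216.6217616580311
top stand 0.76 968 229 261 140 207 245.37190082644628 169.14669421487602
side handpiece 0.72 30 270 272 173 188 271.23333333333335 181.23333333333332
side handpiece 0.69 208 268 274 206 235 271.0 220.36057692307693
up-scale side px per mm at knob [[272.6 158. ]
 [272.7 142.7]
 [256.  158.3]
 [273.4 165.3]]
```

View pics/c1.png

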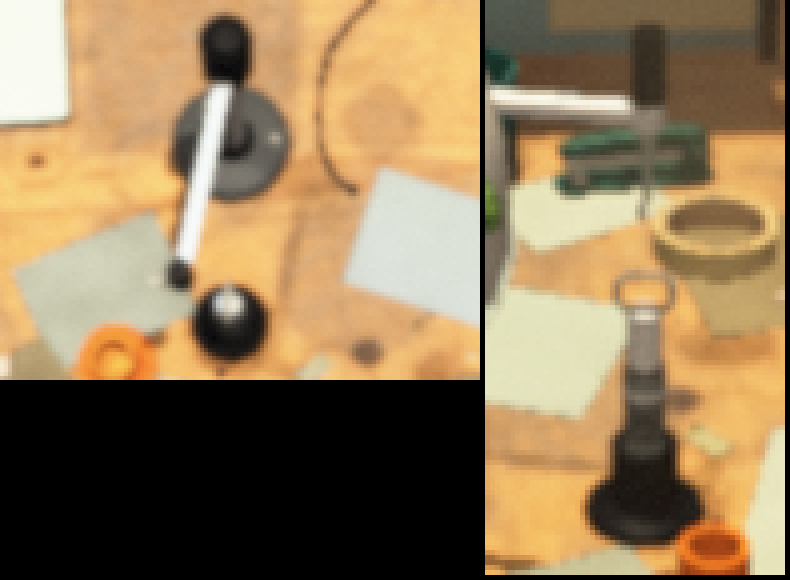

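```bash
python3 - <<'E'
from h import *
np.set_printoptions(precision=1,suppress=True,linewidth=150)
s=snap('side');t=snap('top')
print('dock foot top view',atz(t,(247.6,215.5),8),'side',atz(s,(271.5,247),5))
D=np.array([504.5,41,0.])
for h in(0,55,110,142,150,158,164,170,178,186):print(h,proj(s,D+[0,0,h])[0],proj(t,D+[0,0,h])[0])
g=s['img'].astype(int).sum(2)
print(g[184:214,264:281])
E
```

```text
dock foot top view [504.6  39.    8. ] side [504.8  46.4   5. ]
0 [271.5 247.3] [247.1 215.8]
55 [271.6 232.9] [246.9 214.1]
110 [271.6 218. ] [246.7 212.2]
142 [271.6 209.1] [246.6 211.1]
150 [271.6 206.8] [246.5 210.8]
158 [271.7 204.5] [246.5 210.5]
164 [271.7 202.8] [246.5 210.2]
170 [271.7 201.1] [246.4 210. ]
178 [271.7 198.8] [246.4 209.7]
186 [271.7 196.5] [246.4 209.4]
[[635 643 638 632 635 645 639 513 437 561 624 611 584 564 558 561 533]
 [659 657 660 657 658 655 609 495 495 595 640 631 614 582 562 535 459]
 [653 656 654 655 656 641 544 459 555 627 626 602 589 535 447 387 334]
 [655 656 655 653 658 637 512 420 551 611 604 573 525 422 315 277 276]
 [654 655 649 652 652 640 537 450 530 580 591 564 446 310 253 259 270]
 [648 647 644 631 622 611 567 503 520 553 585 552 402 270 246 260 270]
 [618 615 607 585 563 557 540 528 513 528 564 541 424 307 268 280 311]
 [546 545 552 541 539 536 531 524 501 475 513 535 502 423 372 361 387]
 [503 517 527 538 533 536 527 518 491 427 432 505 550 536 488 453 457]
 [510 523 528 539 541 536 537 517 485 404 337 381 463 517 533 534 519]
 [521 523
[... 711 characters left out ...]
391 469 531 553 573 579 584 562 542 518 437 379 475 528 520]
 [577 534 442 442 489 525 557 572 565 546 511 472 407 401 497 539 530]
 [636 618 547 458 400 421 454 469 458 434 408 361 379 444 518 546 543]
 [645 648 624 547 442 451 527 568 562 515 425 393 442 500 532 544 547]
 [644 646 646 613 501 498 598 641 635 584 479 453 494 516 517 537 544]
 [643 641 645 621 506 425 452 479 480 446 411 448 497 508 504 522 535]
 [641 643 643 622 494 388 383 395 394 384 383 434 492 500 505 514 522]
 [637 637 645 613 499 388 389 398 397 381 379 426 480 495 493 493 489]
 [638 639 639 609 489 394 391 405 400 386 377 427 469 486 482 468 465]
 [640 637 631 585 462 386 389 399 398 382 381 429 480 490 473 453 438]]
```

Call:
drive_tool([
  [1,0,0,-1,0],
  [1,0,0,-1,0],
  [1,0.4,-0.8,-0.9,0],
  [1,0.5,-0.8,-0.6,0],
  [1,0.5,-0.8,0,0],
], squeeze=70)

```text
time: 2.08
position: [227.1, -387.2, 397.8]
tool_rot: [[0.938, 0.347, 0.002], [0.347, -0.938, -0.003], [0.001, 0.003, -1.0]]
contact_force: [1.5, -0.6, -0.5]
grip_width: 85.8
grip_force: 0.0
```

Call:
drive_tool([
  [1,0.75,-0.6,0,0],
  [1,0.75,-0.6,0,0],
  [1,0.75,-0.6,0,0],
  [1,0.75,-0.6,0,0],
  [1,0.75,-0.6,0,0],
])

```text
time: 2.7
position: [375.8, -139.6, 396.4]
tool_rot: [[0.938, 0.347, 0.001], [0.347, -0.938, -0.0], [0.0, 0.0, -1.0]]
contact_force: [1.2, -1.4, -0.5]
grip_width: 85.1
grip_force: 0.0
```

Call:
drive_tool([
  [1,0.75,-0.6,0,0],
  [1,0.75,-0.6,0,0],
  [1,0.75,-0.6,0,0],
  [1,0.6,-0.5,0,0],
  [1,0,0,0,0],
])

```text
time: 3.32
position: [488.1, 50.3, 395.5]
tool_rot: [[0.936, 0.351, -0.001], [0.351, -0.936, 0.001], [-0.001, -0.001, -1.0]]
contact_force: [-1.0, -0.7, -0.9]
grip_width: 85.1
grip_force: 0.0
```

Call:
drive_tool([
  [1,0.385,-0.295,0,0],
  [1,0,0,0,0],
  [1,0,0,0.3,0],
  [1,0,0,0.2,0],
  [1,0,0,0,0],
])

```text
time: 3.95
position: [502.6, 71.1, 366.1]
tool_rot: [[0.938, 0.346, -0.001], [0.346, -0.938, -0.0], [-0.001, 0.0, -1.0]]
contact_force: [0.6, -0.4, 0.2]
grip_width: 85.6
grip_force: 0.0
```

```bash
python3 - <<'E'
from h import *
s=snap('side');t=snap('top')
print(robot.get_state()['position'])
I=cv2.cvtColor(t['img'],cv2.COLOR_RGB2BGR)[165:235,200:275]
J=cv2.cvtColor(s['img'],cv2.COLOR_RGB2BGR)[120:220,235:310]
I=cv2.resize(I,None,fx=5,fy=5,interpolation=3);J=cv2.resize(J,None,fx=5,fy=5,interpolation=3)
o=np.zeros((500,760,3),np.uint8);o[:350,:375]=I;o[:500,380:755]=J;cv2.imwrite('pics/c2.png',o)
E
```

```text
[503.03781727  71.52037859 366.80180088]
```

View pics/c2.png

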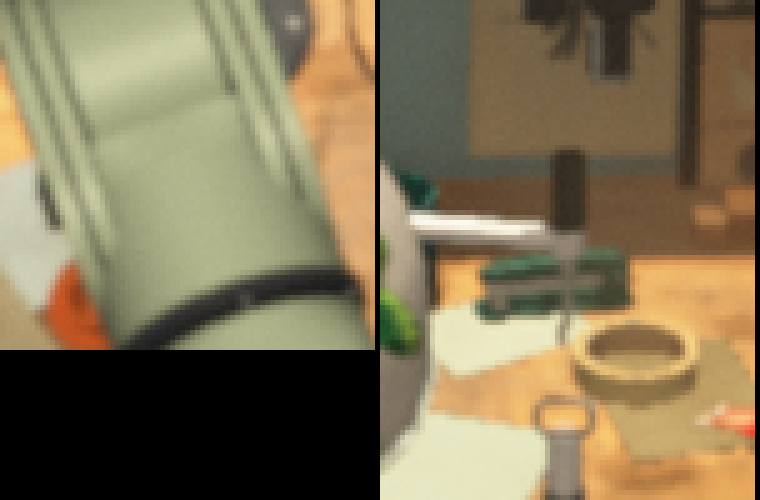

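```bash
python3 - <<'E'
from h import *
np.set_printoptions(precision=1,suppress=True)
s=snap('side','s3.png');st=robot.get_state();p=st['position'];R=st['tool_rot']
c=lambda X:(proj(s,X)-[235,120])*5+[380,0]
print(p,c([p,p+R@[0,50,-13],p+R@[0,-50,-13],p+R@[0,43,-13],p+R@[0,-43,-13],[503.8,74.7,352],[503.8,74.7,306]]))
J=cv2.cvtColor(s['img'],cv2.COLOR_RGB2BGR)[80:190,225:325];cv2.imwrite('pics/c3.png',cv2.resize(J,None,fx=5,fy=5,interpolation=3))
E
```

```text
[503.1  71.7 366.8] [[569.2 125.1]
 [534.4  70.6]
 [606.3 138.2]
 [539.2  75. ]
 [601.  133.2]
 [568.1 152. ]
 [567.9 226.9]]
```

View pics/c3.png

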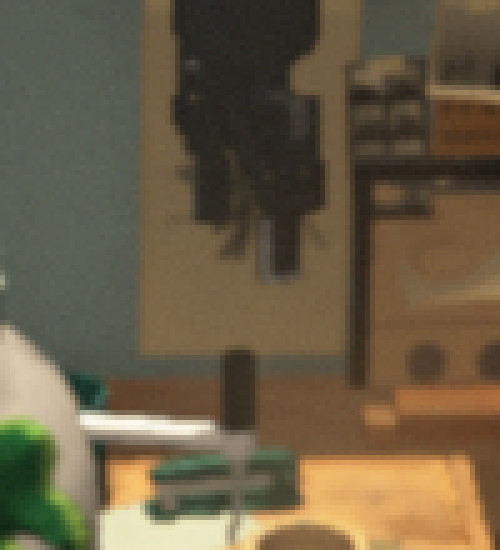

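```bash
python3 - <<'E'
from h import *
np.set_printoptions(precision=1,suppress=True)
s=robot.snapshot('side')
p=np.array([199.7,-539.2,198.3]);R=np.array([[.938,.347,0],[.347,-.938,0],[0,0,-1]])
q=proj(s,[p,p+R@[0,43,-13],p+R@[0,-43,-13],p+R@[0,0,-73]]);print(q)
print('base',proj(s,[[0,0,0]]),proj(s,[[0,0,360]]))
J=cv2.imread('pics/side0.png')[30:140,300:400]
J=cv2.resize(J,None,fx=5,fy=5,interpolation=3)
for a in q:
    cv2.circle(J,tuple(int(v) for v in (a-[300,30])*5),4,(0,0,255),-1)
cv2.imwrite('pics/c4.png',J)
print(robot.get_state())
E
```

```text
[[340.5 120.1]
 [335.4 113.6]
 [346.3 120.7]
 [341.7 102.8]]
base [[423.7 235.8]] [[442.3 134.6]]
{'time': 4.15, 'joint_pos': array([-0.1,  0.5, -0.3,  1.4,  0.1,  1.3, -1.5]), 'dq': array([-0.,  0.,  0.,  0., -0., -0.,  0.]), 'effort': array([  0.2, -71.6,  -2.1, -27.9,   0. ,   0. ,   0. ]), 'position': array([503.1,  71.8, 366.8]), 'tool_rot': array([[ 0.9,  0.3,  0. ],
       [ 0.3, -0.9,  0. ],
       [ 0. ,  0. , -1. ]]), 'contact_force': array([-0.6, -0.1,  0.5]), 'wrist_torque': array([ 0. , -0.1, -0. ]), 'grip_force': 0.0, 'grip_width': 85.22363248009079}
```

View pics/c4.png

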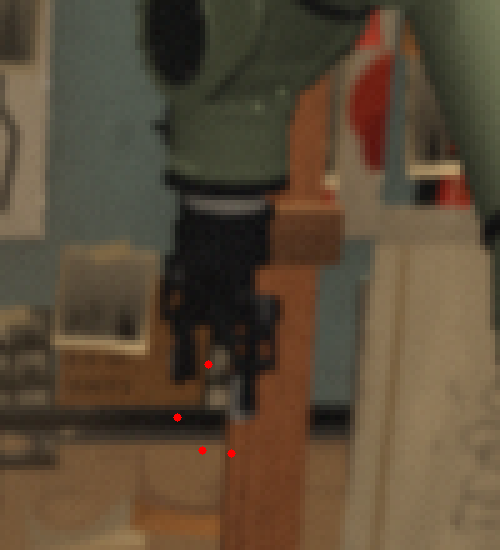

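Call:
drive_tool([
  [0,0,0,-0.3,0],
  [0,0,0,0,0],
  [0,0,0,0,0],
  [0,0,0,0,0],
  [0,0,0,0,0],
])

```text
time: 4.78
position: [503.0, 72.1, 384.0]
tool_rot: [[0.938, 0.347, -0.0], [0.347, -0.938, 0.0], [-0.0, -0.0, -1.0]]
contact_force: [0.0, 0.1, 0.4]
grip_width: 0.2
grip_force: 0.0
```

```bash
python3 - <<'E'
from h import *
np.set_printoptions(precision=1,suppress=True)
s=snap('side','s4.png');st=robot.get_state();p=st['position'];R=st['tool_rot']
q=proj(s,[p,p+R@[0,0,-19],p+R@[0,0,-73],p+R@[0,0,-150]]);print(p,st['grip_width'],q)
J=cv2.cvtColor(s['img'],cv2.COLOR_RGB2BGR)[60:180,225:325];J=cv2.resize(J,None,fx=5,fy=5,interpolation=3)
J=cv2.convertScaleAbs(J,alpha=1.7)
for a in q: cv2.circle(J,tuple(int(v) for v in (a-[225,60])*5),3,(0,0,255),-1)
cv2.imwrite('pics/c5.png',J)
E
```

```text
[503.  72. 384.] -0.18590085077319313 [[272.9 139.3]
 [272.9 132.9]
 [273.  114. ]
 [273.   86. ]]
```

View pics/c5.png

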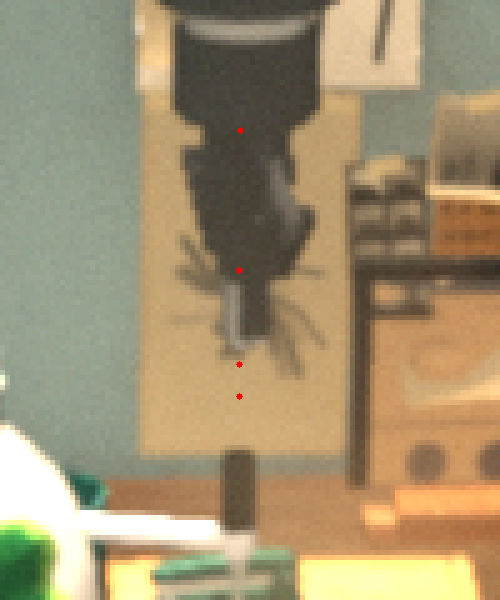

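Call:
drive_tool([
  [0,0,0,0.25,0],
  [0,0,0,0.15,0],
  [0,0,0,0.06,0],
  [0,0,0,0.06,0],
  [0,0,0,0,0],
])

```text
time: 5.45
position: [503.1, 72.1, 353.0]
tool_rot: [[0.938, 0.347, -0.0], [0.347, -0.938, 0.0], [-0.0, -0.0, -1.0]]
contact_force: [-0.3, -0.1, 0.1]
grip_width: -0.2
grip_force: 0.0
```

Call:
drive_tool([
  [0,0,0,0.05,0],
  [0,0,0,0.05,0],
  [0,0,0,0.05,0],
  [0,0,0,0,0],
])

```text
time: 5.95
position: [503.0, 72.1, 343.8]
tool_rot: [[0.938, 0.347, -0.0], [0.347, -0.938, 0.0], [-0.0, -0.0, -1.0]]
contact_force: [0.2, 0.0, -0.1]
grip_width: 0.0
grip_force: 0.0
```

Call:
drive_tool([
  [0,0,0,0.06,0],
  [0,0,0,0.06,0],
  [0,0,0,0.06,0],
  [0,0,0,0.04,0],
  [0,0,0,0,0],
])

```text
time: 6.58
position: [503.0, 72.1, 330.7]
tool_rot: [[0.938, 0.347, -0.0], [0.347, -0.938, 0.0], [-0.0, -0.0, -1.0]]
contact_force: [-0.7, 0.3, 0.3]
grip_width: 0.4
grip_force: 0.0
```

Call:
drive_tool([
  [0,0,0,0.04,0],
  [0,0,0,0.04,0],
  [0,0,0,0.04,0],
  [0,0,0,0.04,0],
  [0,0,0,0,0],
])

```text
time: 7.2
position: [503.0, 72.1, 321.0]
tool_rot: [[0.938, 0.347, -0.0], [0.347, -0.938, 0.0], [-0.0, -0.0, -1.0]]
contact_force: [-0.7, -0.1, -0.0]
grip_width: 0.1
grip_force: 0.0
```

```bash
python3 - <<'E'
from h import *
np.set_printoptions(precision=1,suppress=True)
s=snap('side','s6.png');t=snap('top','t6.png');st=robot.get_state();p=st['position'];R=st['tool_rot']
J=cv2.cvtColor(s['img'],cv2.COLOR_RGB2BGR)[90:190,235:310];J=cv2.convertScaleAbs(cv2.resize(J,None,fx=5.5,fy=5.5,interpolation=3),alpha=1.7)
I=cv2.cvtColor(t['img'],cv2.COLOR_RGB2BGR)[130:240,195:295];I=cv2.resize(I,None,fx=3.7,fy=3.7,interpolation=3)
print(proj(t,[p,p+[0,0,150],p+[0,0,300]]),proj(s,[p]))
o=np.zeros((560,790,3),np.uint8);o[:550,:412]=J[:550,:412];o[:407,416:786]=I;cv2.imwrite('pics/c6.png',o)
E
```

```text
[[235.6 204.3]
 [233.4 196.5]
 [230.6 186.3]] [[272.8 160.1]]
```

View pics/c6.png

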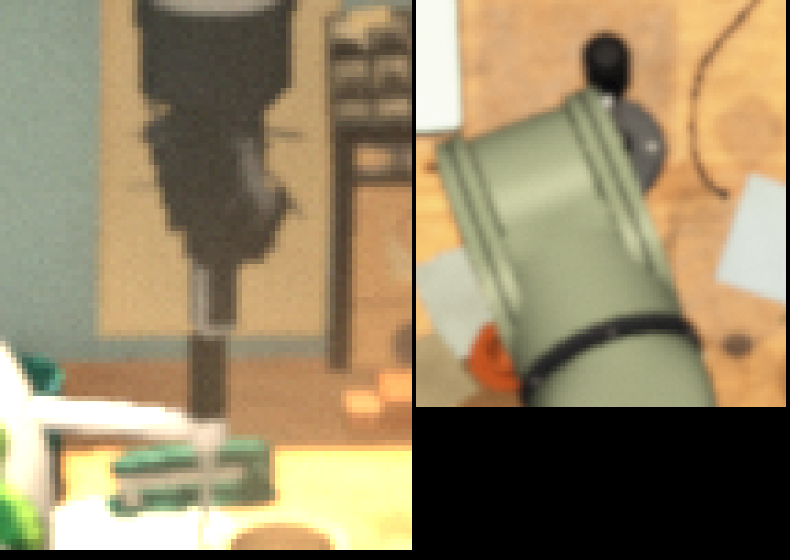

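Call:
drive_tool([
  [0,0,0,0.03,0],
  [0,0,0,0.03,0],
  [0,0,0,0.03,0],
  [0,0,0,0,0],
])

```text
time: 7.8
position: [503.2, 72.3, 316.2]
tool_rot: [[0.938, 0.348, 0.001], [0.348, -0.938, 0.0], [0.001, -0.0, -1.0]]
contact_force: [-2.5, 0.4, 8.9]
grip_width: -0.3
grip_force: 4.7
```

Call:
drive_tool([
  [0,0,0,-0.05,0],
  [0,0,0,-0.3,0],
  [1,0,0,-0.3,0],
  [1,0,0,0,0],
  [1,0,0,0,0],
])

```text
time: 8.43
position: [502.9, 72.0, 354.2]
tool_rot: [[0.938, 0.347, -0.001], [0.347, -0.938, -0.0], [-0.001, -0.0, -1.0]]
contact_force: [-0.3, 0.7, -0.1]
grip_width: 54.2
grip_force: 0.0
```

Call:
drive_tool([
  [1,0,0,0,0],
  [1,0,0,0,0],
  [1,0,0,0.4,0],
  [1,0,0,0.4,0],
  [1,0,0,0,0],
])

```text
time: 9.05
position: [502.5, 71.9, 305.9]
tool_rot: [[0.938, 0.347, -0.002], [0.347, -0.938, -0.0], [-0.002, -0.0, -1.0]]
contact_force: [0.8, -0.4, 0.3]
grip_width: 85.2
grip_force: 0.0
```

Call:
drive_tool([
  [1,0,0,0.2,0],
  [1,0,0,0.18,0],
  [1,0,0,0,0],
])

```text
time: 9.43
position: [502.8, 72.0, 283.5]
tool_rot: [[0.938, 0.347, -0.001], [0.347, -0.938, -0.0], [-0.001, -0.0, -1.0]]
contact_force: [0.3, 1.3, 0.1]
grip_width: 84.9
grip_force: 0.0
```

Call:
drive_tool([
  [0,0,0,0,0],
  [0,0,0,0,0],
  [0,0,0,0,0],
  [0,0,0,0,0],
  [0,0,0,0,0],
], squeeze=70)

```text
time: 10.05
position: [503.1, 72.2, 284.3]
tool_rot: [[0.938, 0.347, 0.0], [0.347, -0.938, 0.0], [0.0, -0.0, -1.0]]
contact_force: [-1.8, -0.6, 5.2]
grip_width: 18.2
grip_force: 68.1
```

Call:
drive_tool([
  [0,-0.108,0.177,0,0],
  [0,-0.075,0.15,0,0],
  [0,-0.096,0.231,0,0],
  [0,-0.043,0.126,0,0],
  [0,0,0,0,0],
])

```text
time: 10.68
position: [497.0, 27.0, 283.9]
tool_rot: [[0.937, 0.348, -0.005], [0.348, -0.937, 0.0], [-0.004, -0.002, -1.0]]
contact_force: [-19.2, 3.7, 9.9]
grip_width: 18.4
grip_force: 69.1
```

```bash
python3 - <<'E'
from h import *
np.set_printoptions(precision=1,suppress=True,linewidth=150)
s=snap('side','s7.png');st=robot.get_state();p=st['position'];print(p,st['contact_force'],st['grip_width'])
print(proj(s,[[p[0],p[1]+13,p[2]+34+19-3-80],[504,40,174]]))
g=s['img'].astype(int).sum(2);print(g[160:212,262:282])
E
```

```text
[497.   27.3 283.9] [-18.3   4.5   9.9] 18.357458227873472
[[274.3 176.1]
 [271.8 199.8]]
[[472 468 480 ... 253 252 257]
 [446 445 443 ... 249 254 246]
 [411 407 398 ... 251 245 248]
 ...
 [654 652 650 ... 528 543 530]
 [651 650 651 ... 521 524 514]
 [647 647 644 ... 500 499 491]]
```

Call:
drive_tool([
  [0,-0.031,-0.012,0.1,0],
  [0,0,0,0.2,0],
  [0,0,0,0.2,0],
  [0,0,0,0.2,0],
  [0,0,0,0,0],
])

```text
time: 11.35
position: [497.0, 27.7, 241.8]
tool_rot: [[0.937, 0.349, -0.0], [0.349, -0.937, 0.001], [-0.0, -0.001, -1.0]]
contact_force: [-4.5, 3.5, 9.8]
grip_width: 18.4
grip_force: 69.1
```

```bash
python3 - <<'E'
from h import *
np.set_printoptions(precision=1,suppress=True,linewidth=170,threshold=9999)
s=snap('side','s8.png');st=robot.get_state();p=st['position'];print(p,st['contact_force'],st['grip_width'])
print(proj(s,[[p[0],p[1]+13,p[2]-34],[504,40,174]]))
J=cv2.cvtColor(s['img'],cv2.COLOR_RGB2BGR)[140:240,235:310];cv2.imwrite('pics/c8.png',cv2.convertScaleAbs(cv2.resize(J,None,fx=6,fy=6,interpolation=3),alpha=1.2))
E
```

```text
[497.   27.7 242.1] [-5.3  3.2 10.8] 18.345514501946433
[[274.2 189.9]
 [271.8 199.8]]
```

View pics/c8.png

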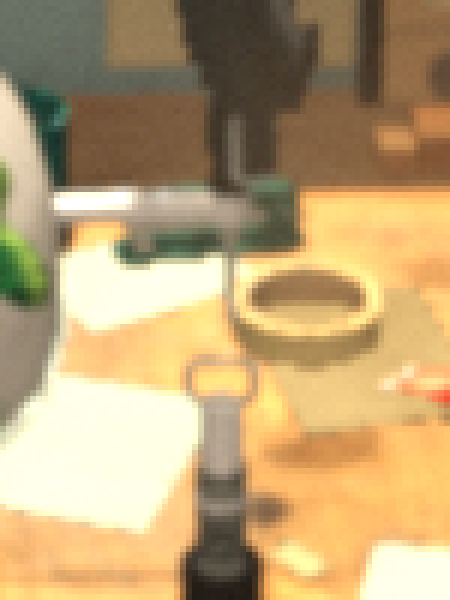

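Call:
drive_tool([
  [0,0,0,0.13,0],
  [0,0,0,0.12,0],
  [0,0,0,0.08,0],
  [0,0,0,0,0],
])

```text
time: 11.9
position: [497.0, 27.7, 222.3]
tool_rot: [[0.937, 0.349, -0.0], [0.349, -0.937, 0.001], [0.0, -0.001, -1.0]]
contact_force: [-3.8, 3.9, 10.7]
grip_width: 18.4
grip_force: 69.2
```

Call:
drive_tool([
  [0,0,0,0.02,0],
  [0,0,0,0.02,0],
  [0,0,0,0.02,0],
])

```text
time: 12.28
position: [497.0, 27.7, 219.0]
tool_rot: [[0.937, 0.349, 0.0], [0.349, -0.937, 0.001], [0.0, -0.001, -1.0]]
contact_force: [-5.0, 4.2, 11.7]
grip_width: 18.2
grip_force: 69.2
```

Call:
drive_tool([
  [0,0,0,0.015,0],
  [0,0,0,0.015,0],
])

```text
time: 12.52
position: [497.0, 27.7, 217.2]
tool_rot: [[0.937, 0.349, 0.0], [0.349, -0.937, 0.001], [0.0, -0.001, -1.0]]
contact_force: [-5.8, 4.1, 11.6]
grip_width: 18.3
grip_force: 69.2
```

Call:
drive_tool([
  [0,0,0,0.015,0],
  [0,0,0,0,0],
])

```text
time: 12.78
position: [497.0, 27.7, 216.3]
tool_rot: [[0.937, 0.349, 0.0], [0.349, -0.937, 0.001], [0.0, -0.001, -1.0]]
contact_force: [-4.4, 4.5, 11.3]
grip_width: 18.5
grip_force: 69.2
```

Call:
drive_tool([
  [0,0,0,0.015,0],
  [0,0,0,0.015,0],
])

```text
time: 13.02
position: [497.0, 27.7, 214.5]
tool_rot: [[0.937, 0.349, 0.0], [0.349, -0.937, 0.001], [0.0, -0.001, -1.0]]
contact_force: [-5.8, 3.7, 12.6]
grip_width: 18.6
grip_force: 69.2
```

Call:
drive_tool([
  [0,0,0,0.012,0],
  [0,0,0,0.0,0],
])

```text
time: 13.28
position: [497.0, 27.7, 213.8]
tool_rot: [[0.937, 0.349, 0.0], [0.349, -0.937, 0.001], [0.0, -0.001, -1.0]]
contact_force: [-5.2, 3.5, 13.3]
grip_width: 18.6
grip_force: 69.2
```

Call:
drive_tool([
  [0,0,0,0.012,0],
  [0,0,0,0.0,0],
])

```text
time: 13.52
position: [497.0, 27.7, 213.4]
tool_rot: [[0.937, 0.349, 0.0], [0.349, -0.937, 0.001], [0.001, -0.001, -1.0]]
contact_force: [-6.4, 3.8, 18.7]
grip_width: 18.3
grip_force: 69.9
```

Call:
drive_tool([
  [0,0,0,-0.05,0],
  [0,0,0,-0.1,0],
  [0,-0.04,0.125,0,0],
  [0,-0.035,0.125,0,0],
  [0,0,0,0,0],
])

```text
time: 14.15
position: [496.9, 10.4, 221.8]
tool_rot: [[0.938, 0.346, -0.003], [0.346, -0.938, -0.001], [-0.003, -0.0, -1.0]]
contact_force: [-10.9, -3.0, 11.5]
grip_width: 18.3
grip_force: 69.3
```

Call:
drive_tool([
  [0,-0.089,0.216,0,0],
  [0,0,0,0.1,0],
  [0,0,0,0.15,0],
  [0,0,0,0,0],
])

```text
time: 14.65
position: [498.4, -2.9, 206.9]
tool_rot: [[0.938, 0.347, 0.002], [0.347, -0.938, 0.0], [0.002, 0.001, -1.0]]
contact_force: [1.3, -1.0, 11.6]
grip_width: 18.5
grip_force: 69.1
```

Call:
drive_tool([
  [0,0,0,0.08,0],
  [0,0,0,0.08,0],
  [0,0,0,0.06,0],
  [0,0,0,0,0],
])

```text
time: 15.15
position: [498.5, -2.9, 193.9]
tool_rot: [[0.938, 0.347, 0.002], [0.347, -0.938, 0.0], [0.002, 0.001, -1.0]]
contact_force: [0.2, -1.3, 12.1]
grip_width: 18.3
grip_force: 69.2
```

```bash
python3 - <<'E'
from h import *
s=snap('side','s9.png');st=robot.get_state();p=st['position'];print(p,st['contact_force'])
J=cv2.cvtColor(s['img'],cv2.COLOR_RGB2BGR)[160:220,250:300];cv2.imwrite('pics/c9.png',cv2.convertScaleAbs(cv2.resize(J,None,fx=9,fy=9,interpolation=3),alpha=1.2))
print(proj(s,[[p[0],p[1],p[2]-34],[p[0],p[1]+26,p[2]-34],[p[0],p[1]+26,p[2]-25],[504,41,174],[504,41,151]]))
E
```

```text
[498.46611699  -2.84417562 193.99649901] [ 0.74139592 -1.14596597 12.59485968]
[[272.95081437 196.61491001]
 [273.36820221 200.90459601]
 [273.38042197 198.34418017]
 [271.83328608 199.94564001]
 [271.81341489 206.52566469]]
```

View pics/c9.png

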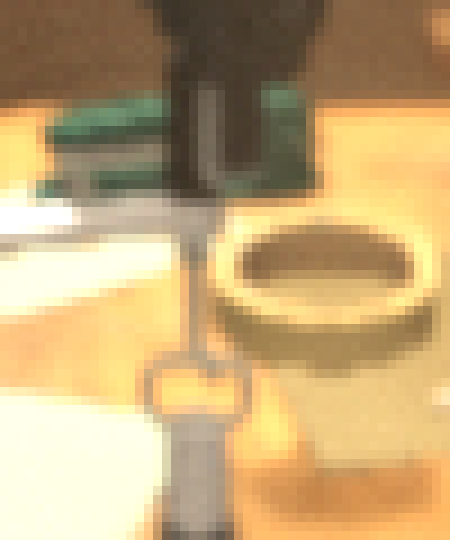

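Call:
drive_tool([
  [0,0.025,-0.115,0,0],
  [0,0.025,-0.115,0,0],
  [0,0,0,0,0],
])

```text
time: 15.58
position: [497.0, 11.6, 194.3]
tool_rot: [[0.938, 0.347, 0.003], [0.347, -0.938, 0.0], [0.003, 0.001, -1.0]]
contact_force: [2.3, -1.6, 12.7]
grip_width: 18.7
grip_force: 69.3
```

Call:
drive_tool([
  [0,0.023,-0.063,0,0],
  [0,0.023,-0.063,0,0],
  [0,0,0,0,0],
])

```text
time: 15.95
position: [495.5, 19.6, 193.9]
tool_rot: [[0.937, 0.348, 0.0], [0.348, -0.937, 0.0], [0.0, -0.0, -1.0]]
contact_force: [-5.2, 1.1, 13.0]
grip_width: 18.4
grip_force: 69.3
```

Call:
drive_tool([
  [0,0.025,-0.066,0,0],
  [0,0.023,-0.066,0,0],
  [0,0,0,0,0],
])

```text
time: 16.32
position: [495.1, 27.3, 193.8]
tool_rot: [[0.938, 0.346, -0.001], [0.346, -0.938, -0.001], [-0.001, 0.0, -1.0]]
contact_force: [-8.2, -4.5, 12.3]
grip_width: 18.7
grip_force: 69.2
```

```bash
python3 - <<'E'
from h import *
s=snap('side','s10.png');p=robot.get_state();print(p['position'],p['contact_force'])
J=cv2.cvtColor(s['img'],cv2.COLOR_RGB2BGR)[160:250,240:310];cv2.imwrite('pics/c10.png',cv2.convertScaleAbs(cv2.resize(J,None,fx=6.5,fy=6.5,interpolation=3),alpha=1.2))
E
```

```text
[495.11016805  27.16063141 193.77410133] [-8.19992976 -3.33742594 12.39211804]
```

Call:
drive_tool([
  [0,0,0,-0.06,0],
  [0,0,0,-0.04,0],
  [0,0,0,-0.02,0],
  [0,0,0,0,0],
])

```text
time: 16.88
position: [495.1, 27.1, 201.0]
tool_rot: [[0.938, 0.346, -0.001], [0.346, -0.938, -0.001], [-0.001, 0.0, -1.0]]
contact_force: [-6.8, -3.6, 12.2]
grip_width: 18.2
grip_force: 69.1
```

Call:
drive_tool([
  [0,0,0,-0.025,0],
  [0,0,0,-0.025,0],
  [0,0,0,-0.025,0],
  [0,0,0,-0.025,0],
  [0,0,0,0,0],
])

```text
time: 17.5
position: [495.1, 27.1, 206.8]
tool_rot: [[0.938, 0.346, -0.001], [0.346, -0.938, -0.001], [-0.001, 0.0, -1.0]]
contact_force: [-5.6, -3.7, 9.2]
grip_width: 18.3
grip_force: 68.8
```

Call:
drive_tool([
  [0,0,0,-0.04,0],
  [0,0,0,-0.06,0],
  [0,0,0,-0.06,0],
  [0,0,0,-0.06,0],
  [0,0,0,-0.06,0],
])

```text
time: 18.12
position: [495.1, 27.0, 223.6]
tool_rot: [[0.938, 0.346, -0.001], [0.346, -0.938, -0.001], [-0.001, 0.0, -1.0]]
contact_force: [-5.9, -3.9, 7.0]
grip_width: 18.4
grip_force: 68.8
```

Call:
drive_tool([
  [0,0,0,-0.07,0],
  [0,0,0,-0.07,0],
  [0,0,0,-0.07,0],
  [0,0,0,-0.07,0],
  [0,0,0,-0.07,0],
])

```text
time: 18.75
position: [495.1, 27.0, 244.6]
tool_rot: [[0.938, 0.346, -0.001], [0.346, -0.938, -0.001], [-0.001, 0.0, -1.0]]
contact_force: [-5.3, -2.7, 5.5]
grip_width: 18.5
grip_force: 68.8
```

Call:
drive_tool([
  [0,0,0,-0.07,0],
  [0,0,0,-0.07,0],
  [0,0,0,-0.07,0],
  [0,0,0,-0.07,0],
  [0,0,0,-0.07,0],
])

```text
time: 19.38
position: [495.1, 27.0, 265.6]
tool_rot: [[0.938, 0.346, -0.001], [0.346, -0.938, -0.001], [-0.001, 0.0, -1.0]]
contact_force: [-5.5, -2.8, 5.1]
grip_width: 18.7
grip_force: 68.7
```

Call:
drive_tool([
  [0,0,0,-0.07,0],
  [0,0,0,-0.06,0],
  [0,0,0,-0.05,0],
  [0,0,0,-0.04,0],
  [0,0,0,0,0],
])

```text
time: 20.0
position: [495.1, 27.0, 278.8]
tool_rot: [[0.938, 0.346, -0.001], [0.346, -0.938, -0.001], [-0.001, 0.0, -1.0]]
contact_force: [-5.4, -2.8, 6.3]
grip_width: 18.5
grip_force: 68.7
```

Call:
drive_tool([
  [0,-0.01,0,-0.03,0],
  [0,0,0,-0.03,0],
  [0,0,0,-0.02,0],
  [0,0,0,-0.02,0],
  [0,0,0,0,0],
])

```text
time: 20.62
position: [495.0, 27.4, 284.3]
tool_rot: [[0.938, 0.347, -0.0], [0.347, -0.938, -0.0], [-0.0, -0.0, -1.0]]
contact_force: [1.9, -4.8, -4.6]
grip_width: 18.2
grip_force: 69.1
```

Call:
drive_tool([
  [0,0,0,0,0],
  [0.3,0,0,0,0],
  [0.4,0,0,0,0],
  [0.7,0,0,0,0],
  [0.9,0,0,0,0],
], squeeze=20)

```text
time: 21.25
position: [495.1, 27.7, 284.7]
tool_rot: [[0.938, 0.348, 0.0], [0.348, -0.938, 0.0], [0.0, -0.0, -1.0]]
contact_force: [0.7, -0.7, -0.8]
grip_width: 68.9
grip_force: 0.0
```

Call:
drive_tool([
  [0.9,0,0,0,0],
  [0.9,0,0,-0.2,0],
  [0.9,0,0,-0.4,0],
  [0.9,0,0,-0.6,0],
  [0.9,0,0,-0.6,0],
])

```text
time: 21.88
position: [494.8, 27.6, 394.7]
tool_rot: [[0.938, 0.348, 0.001], [0.348, -0.938, 0.0], [0.001, -0.0, -1.0]]
contact_force: [-0.5, -0.3, 0.4]
grip_width: 77.0
grip_force: 0.0
```

Call:
drive_tool([
  [0.9,0,0,-0.5,0],
  [0.9,0,0,0,0],
  [0.9,0,0,0,0],
  [0.9,0,0,0,0],
  [0.9,0,0,0,0],
])

```text
time: 22.5
position: [495.0, 27.5, 422.3]
tool_rot: [[0.938, 0.347, -0.001], [0.347, -0.938, 0.0], [-0.001, -0.0, -1.0]]
contact_force: [0.2, 0.3, 0.2]
grip_width: 76.9
grip_force: 0.0
```

```bash
python3 - <<'E'
from h import *
np.set_printoptions(precision=1,suppress=True)
for i in range(2):
    s=snap('side','s11.png')
    for l in('handpiece','bail_root','knob_grip','dock','hook'):print(l,[(d['box'],round(d['p'],2)) for d in robot.find_in('side',l)])
print(robot.get_state()['position'],robot.get_state()['contact_force'],'expected bail/underside px',proj(s,[[502,40,244],[502,40,80]]))
E
```

```text
handpiece [([273.4, 204.5, 11.0, 43.0], 0.95)]
bail_root [([274.7, 201.3, 10.8, 49.4], 0.56)]
knob_grip [([256.6, 158.3, 34.2, 20.0], 0.82)]
dock [([285.4, 263.2, 23.8, 23.5], 0.89), ([272.1, 241.5, 24.0, 28.4], 0.8)]
hook []
handpiece [([271.8, 202.3, 11.9, 49.0], 0.96)]
bail_root [([273.4, 204.7, 10.2, 39.3], 0.89)]
knob_grip [([256.9, 162.6, 34.9, 31.6], 0.74)]
dock [([270.3, 242.9, 25.0, 25.2], 0.85), ([285.4, 262.4, 24.1, 21.5], 0.6)]
hook []
[495.1  27.5 422.6] [ 0.2 -0.3 -0.3] expected bail/underside px [[272.6 179.1]
 [272.4 226. ]]
```

Call:
drive_tool([
  [0.9,0,0,0,0],
  [0.9,0,0,0,0],
  [0.9,0,0,0,0],
  [0.9,0,0,0,0],
  [0.9,0,0,0,0],
])

```text
time: 23.72
position: [495.1, 27.5, 422.6]
tool_rot: [[0.938, 0.347, -0.0], [0.347, -0.938, 0.0], [-0.0, -0.0, -1.0]]
contact_force: [0.2, 0.5, 0.1]
grip_width: 77.0
grip_force: 0.0
```

Call:
drive_tool([
  [0.9,0,0,0,0],
  [0.9,0,0,0,0],
  [0.9,0,0,0,0],
  [0.9,0,0,0,0],
  [0.9,0,0,0,0],
])

```text
time: 24.35
position: [495.1, 27.5, 422.6]
tool_rot: [[0.938, 0.347, -0.0], [0.347, -0.938, 0.0], [0.0, -0.0, -1.0]]
contact_force: [0.6, -0.3, -0.1]
grip_width: 76.7
grip_force: 0.0
```

Call:
drive_tool([
  [0.9,0,0,0,0],
  [0.9,0,0,0,0],
  [0.9,0,0,0,0],
  [0.9,0,0,0,0],
  [0.9,0,0,0,0],
])

```text
time: 24.98
position: [495.1, 27.5, 422.6]
tool_rot: [[0.938, 0.347, -0.0], [0.347, -0.938, 0.0], [0.0, -0.0, -1.0]]
contact_force: [0.4, 0.1, 0.1]
grip_width: 76.8
grip_force: 0.0
```

```bash
python3 - <<'E'
from h import *
P=[snap('side')['img'][175:232,255:290].astype(np.float32).mean(2) for _ in range(20)]
h=P[0][25:]  # lower part
print([tuple(np.round(cv2.phaseCorrelate(P[0][15:],q[15:])[0],2)) for q in P])
print([round(float(np.abs(P[0]-q).mean()),1) for q in P])
E
```

```text
[(np.float64(0.0), np.float64(0.5)), (np.float64(-0.02), np.float64(0.53)), (np.float64(-0.0), np.float64(0.49)), (np.float64(-0.0), np.float64(0.51)), (np.float64(-0.0), np.float64(0.49)), (np.float64(-0.01), np.float64(0.5)), (np.float64(-0.01), np.float64(0.51)), (np.float64(0.01), np.float64(0.5)), (np.float64(-0.02), np.float64(0.54)), (np.float64(0.01), np.float64(0.51)), (np.float64(0.04), np.float64(0.47)), (np.float64(0.01), np.float64(0.5)), (np.float64(0.01), np.float64(0.51)), (np.float64(-0.01), np.float64(0.53)), (np.float64(-0.02), np.float64(0.52)), (np.float64(0.01), np.float64(0.47)), (np.float64(-0.03), np.float64(0.5)), (np.float64(0.0), np.float64(0.51)), (np.float64(-0.01), np.float64(0.51)), (np.float64(-0.01), np.float64(0.53))]
[0.0, 1.1, 1.1, 1.1, 1.1, 1.1, 1.1, 1.1, 1.1, 1.1, 1.1, 1.1, 1.1, 1.1, 1.1, 1.1, 1.1, 1.1, 1.1, 1.1]
```

The handpiece hangs still at the expected place, and the robot is clear of it.

```bash
python3 -c "
from bench import robot
print(robot.job_done())"
```

```text
the job is handed in; nothing more can be done
None
```

I handed the job in at about 26 s: the arm is home at its top stop and the robot is clear. The camera shows the handpiece hanging still from the hook, but the hand-in call returned no verdict.

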